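Start a microscope lamp controller in order

ROBOT

A 6-joint arm with a two-finger parallel gripper is mounted at the origin on a cart in front of the work surface, level with it; the furniture and walls round the work are solid. World frame = base frame: x ahead of the robot, y to its left, z up, the work surface at z = 0. Lengths are in mm, angles in rad, forces in N, time in s.
With the tool pointing down it reaches from about 350 to 975 mm from the base axis. Payload 7.1 kg.
Tool frame: the origin (TCP) lies midway between the tips of the shut fingers; the grasp point (between the pads) lies 19 mm behind it (ctrl.grip_depth is the distance from the TCP to the grasp point, in mm); z points along the fingers, y is the line along which they close (so a half turn about z gives the same grasp; the last joint's range is limited). The gripper opens to 88 mm and grips with 3 to 60 N. Pads are 20 mm wide; open, the fingers measure 115 mm over their backs; the gripper's body (75 mm by 178 mm) begins 61 mm behind the grasp point.
Start: joints at [1.313, 0.423, 1.63, -0, 1.089, -0.019], TCP at [147.804, 607.255, 222.675] pointing down, gripper open.
Joint ranges: [-3, 3], [-0.9, 2.11], [0.09, 2.58], [-1.31, 4.45], [0.11, 2.69], [-2.54, 2.54]. Speed limits (rad/s): [2.39, 2.39, 3.01, 3.14, 3.14, 3.14].

INTERFACE

Orientations are given as a rotation vector (axis times angle).
In Python, from workcell import get_obs, vision, ctrl gives the robot as it stands.
- The arm moves only by the tool step_arm, never from a script. Its argument "plan" is a list of rows, each a list of 7 numbers: the opening, from -1 (shut) to 1 (fully open), then the shift along the tool's x, y, z as a fraction of full scale, then the turn, a rotation vector about the tool's x, y, z as a fraction of full scale. In form: [[fingers, dx, dy, dz, wx, wy, wz], ...]. A call has 1 to 20 rows; each row shifts and turns the commanded pose from where the row before left it, along the tool's axes as they then stand; what a row does not reach is not made up. Full scale, the value 1, is 50 mm for a shift and 0.12 rad for a turn. A row lasts 1/8 s, in which the tool goes at most 62.5 mm and 10.7 degrees, less where a joint would pass 70% of its speed; a pose out of reach is approached as far as the arm can. A call with a number of a shift or a turn outside -1 to 1 is refused whole. A call with a gripper value outside its range is refused whole. The fingers move at their own pace and stop on an object; the grip force is fixed at half the most. Time passes only in rows, so rows that do not move let the fingers close. It gives the time, the measured TCP pose, the force, the opening and the grip force at its end, in the units of the state.
- get_obs(): the state, without advancing time (a new reading comes with each control period).
- vision.get_image(name): name is "scene" or "top" or "wrist"; returns a dict with "pixels" (480x640x3 uint8, red, green, blue), "depth" (480x640 float32, mm along the optical axis (not along the pixel's ray), 0 where there is no reading), "fx", "fy", "cx", "cy" (pixels), "T" (4x4, takes a point from camera to world coordinates); the wrist camera has in their place "T_tool_cam" (4x4, takes a point from camera to tool coordinates, whose origin is the TCP and whose axes are the flange's). Camera axes: x right, y down, z forward; pixel columns grow to the right and rows downward; lengths in mm; the calibration is good to about 2 mm. The wrist camera is an equidistant fisheye: a pixel r from the principal point sees the ray r / f radians off the axis. A picture is of the moment at which its call begins: read the wrist's pose just before it.
- ctrl.close_job(): hands the job in; it is judged then, once.
The state is a dict: "t": time; "qpos": joint angles; "qvel": joint speeds; "joint_torque": joint torques, N m; "ee_pos": TCP position; "orientation": TCP orientation; "ft_force": force on the tool from outside, world axes, zero at the start; "moment": the same for the moment, N m; "width": finger opening in mm; "grasp_force": force on a finger pad.
Only numpy, scipy, OpenCV 4.12 (cv2) and the standard library are available. Lean on these libraries where they do the work, as an engineer would, in place of code of your own. Each camera call takes 0.05 s, during which the arm holds its last target. There are 200 camera calls.

TASK

Start up the microscope lamp in its proper order: first press down the raised end of the rocker switch on the mains box, then press the square key on the lamp controller, and last the round key, each all the way down so that it stays down. Leave the controller's long bar key up. Do not lift either box or push it out of its place, and leave the bottle, dish and other things round about where they stand.

Things in the scene. Friction and masses are not known exactly. Their poses are not given: they have to be found in the camera images.
- controller: lamp controller: low square light box, 128 x 128 mm, flat top 45 mm high; about 0.9 kg. On its top, in mm: square key at x -30 y 30, round key at x -30 y -30, bar key at x 30 y -30, flat dark window at x 30 y 30. Keys are one grey plastic, each in a 4 mm high dark frame. Loose; origin: centre of its underside; z up, x toward the side with the cable gland (away from the robot, within 0.32 rad).
- mains_box: mains box: smaller oblong light box, 84 (x) x 120 (y) mm, flat top 45 mm high, about 0.8 kg, with one wide grey rocker in a dark frame (50 x 78 mm, 6 mm high) in the middle of its top. Loose; origin: centre of its underside; z up, x toward the side with the cable gland (away from the robot, within 0.32 rad).
- square_key_top (a point): square key of the controller, 30 x 30 mm. This point: centre of its top face, 16 mm above the box's face when up, 8 mm when down; moves with the key.
- round_key_top (a point): round key of the controller, 30 mm across. This point: centre of its top face, 16 mm above the box's face when up, 8 mm when down; moves with the key.
- bar_key_top (a point): narrow bar key of the controller, 16 (x) x 44 (y) mm; not to be pressed. This point: centre of its top face, 16 mm above the box's face when up, 8 mm when down; moves with the key.
- rocker_raised (a point): point on top of the raised half of the rocker, 23 mm from its hinge; moves with it and sinks 6 mm as it is pressed. The rocker is a shallow V, 34 mm wide (x), 62 mm long (y); the hinge runs along the mains box's x through the middle, 55 mm above the bench. At the start the half toward the box's +y slopes up, its end 8 mm higher than the level other half.
- rocker (a joint): angle of the rocker, rad: 0 to 0.03 at the start (half at the box's +y raised); 0.28 when that half is fully pressed down (level, the other half then up). Takes about 3 N at the raised point, then a hard stop; no spring, stays where it is left.
- square_key (a joint): travel of the square key, m: 0 up (start), 0.008 fully down. Slides straight down against about 3 N of friction to a hard stop; no spring, stays where it is left.
- round_key (a joint): travel of the round key, m: 0 up (start), 0.008 fully down. Slides straight down against about 3 N of friction to a hard stop; no spring, stays where it is left.
- bar_key (a joint): travel of the bar key, m: 0 up (start), 0.008 fully down. Slides straight down against about 3 N of friction to a hard stop; no spring, stays where it is left.
- green_cap_bottle: bystander: small white bottle with a green cap, 41 mm across, 82 mm high, behind (+x of) the controller. Origin at the centre of its underside. Loose.
- eyepiece: bystander: spare eyepiece, 34 mm across, 45 mm high, behind (+x of) the mains box. Origin at the centre of its underside. Loose.
- pot: bystander: round pot with a grey lid, 69 mm across, 41 mm high, at the front edge of the bench before the sink. Origin at the centre of its underside. Loose.
- beaker: bystander: clear beaker, 46 mm across, 60 mm high, at the front edge before the sink. Origin at the centre of its underside. Loose.
- dish: bystander: clear low dish, 58 mm across, 15 mm high, at the front edge before the sink. Origin at the centre of its underside. Loose.
- tin: bystander: round tin, 58 mm across, 36 mm high, on the right near the front edge, before the microscope. Origin at the centre of its underside. Loose.
Not all that is in view belongs to the job. Leave any green look-alike of the mains_box alone.

How it is judged:
By the outcome, as a careful person would: the job done as asked, in the order asked, and still so for the second after the job is handed in, with the robot touching nothing.
It also fails if it takes over 48 s, if anything falls off the work surface, if the arm or the gripper's body presses on something with over 40 N, if the wrist force passes 120 N, or if a joint passes its speed limit or range.

## Working session

There is one attempt and no reset: what is moved stays moved. The work goes in short steps, Python scripts to look and compute and a tool call to move; the robot and the scene stay as the last step left them, time stands still between calls to the robot, and variables do not carry over. Pictures are saved under pics/ and viewed, at most 10 in all, crops included, and the job is handed in when it is done.

Besides the shell and the picture viewer there is one more tool, called after "Call:" as name(argument=value, ...) on one line, values as JSON. step_arm: Moves the arm, as the interface text tells. Its arguments: {"type":"object","properties":{"plan":{"type":"array","items":{"type":"array","items":{"type":"number","minimum":-1,"maximum":1}}}},"required":["plan"]}

```bash
mkdir -p pics
python3 - <<'E'
from workcell import get_obs, vision
import cv2,numpy as np
o=get_obs();print(o)
for n in("scene","top"):
    i=vision.get_image(n);np.savez(f"pics/{n}.npz",**i)
    cv2.imwrite(f"pics/{n}0.png",i["pixels"][:,:,::-1]);print(n,i["fx"],i["T"].round(3).tolist())
E
```

```text
{'t': 0.0, 'qpos': array([ 1.31301720e+00,  4.23828811e-01,  1.63069449e+00, -1.69774914e-05,
        1.08860539e+00, -1.90220871e-02]), 'qvel': array([ 0.00154624, -0.00042229,  0.00015874,  0.00048203,  0.00105153,
        0.00109458]), 'joint_torque': array([ 1.31157325e-03, -5.44615674e+01, -2.73674852e+01,  6.46082824e-02,
        2.26203469e-02, -1.43262837e-04]), 'ee_pos': array([147.65884005, 606.72765854, 221.90744798]), 'orientation': array([-3.74112647e-01, -3.11903840e+00,  2.39284871e-03]), 'ft_force': array([0.92896219, 0.0660229 , 0.28355081]), 'moment': array([ 0.0491478 , -0.03544767,  0.01847638]), 'grasp_force': 0.0, 'width': 87.75542797196503}
scene 446.951610612515 [[0.797, -0.448, 0.405, 4.754], [-0.604, -0.6, 0.525, -634.903], [0.008, -0.663, -0.749, 1017.024], [0.0, 0.0, 0.0, 1.0]]
top 517.0002723478057 [[-0.029, -0.988, 0.155, 337.751], [-1.0, 0.028, -0.011, 10.49], [0.007, -0.155, -0.988, 1210.463], [0.0, 0.0, 0.0, 1.0]]
```

View pics/top0.png

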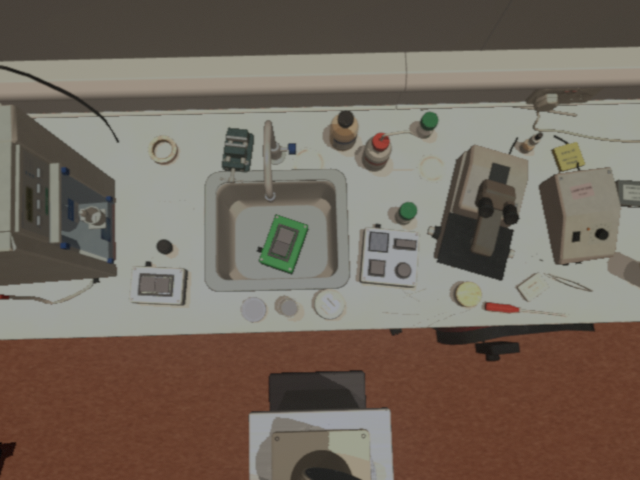

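View pics/scene0.png

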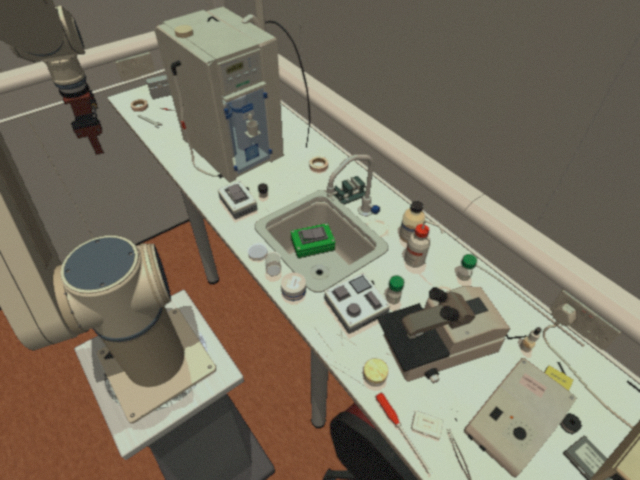

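```bash
cat > h.py <<'E'
import numpy as np
def px2w(i,u,v,z):
    T=i["T"];d=T[:3,:3]@np.array([(u-i["cx"])/i["fx"],(v-i["cy"])/i["fy"],1]);p=T[:3,3]
    return (p+d*(z-p[2])/d[2])
def w2px(i,P):
    c=np.linalg.inv(i["T"])@np.r_[P,1];return np.array([c[0]/c[2]*i["fx"]+i["cx"],c[1]/c[2]*i["fy"]+i["cy"]])
E
python3 - <<'E'
import cv2,numpy as np
from h import *
i=dict(np.load("pics/top.npz"))
a=i["pixels"][:,:,::-1]
def crop(u,v,w,h,s):return cv2.resize(a[v:v+h,u:u+w],None,fx=s,fy=s,interpolation=cv2.INTER_CUBIC)
A=crop(120,250,80,70,5);B=crop(350,217,80,80,5)
o=np.zeros((400,800,3),np.uint8);o[:350,:400]=A;o[:,400:]=B
cv2.imwrite("pics/crop1.png",o)
for n,u,v,z in(("main",158,280,45),("ctl",391,256,45),("sq",377,268,61),("rd",403,270,61),("tcp",320,460,0)):print(n,px2w(i,u,v,z).round(1),i["depth"][v,u])
E
```

```text
main [449.3 355.1  45. ] 1156.0522
ctl [ 489. -173.   45.] 1175.4393
sq [ 460.7 -137.7   61. ] 1155.522
rd [ 454.6 -195.7   61. ] 1154.2
tcp [42.   1.7  0. ] 1051.8795
```

View pics/crop1.png

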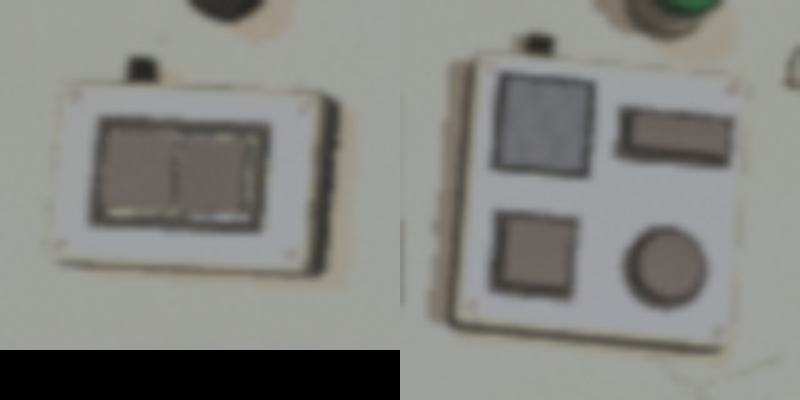

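Run:
```python
import cv2,numpy as np
from h import *
from scipy.spatial.transform import Rotation as R
from workcell import get_obs
i=dict(np.load("pics/top.npz"))
f=lambda u,v:(120+u/5,250+v/5); g=lambda u,v:(350+(u-400)/5,217+v/5)
M=[px2w(i,*f(*p),45) for p in((62,85),(325,95),(308,270),(50,260))]
C=[px2w(i,*g(*p),45) for p in((475,55),(745,75),(728,345),(457,325))]
for n,Q in(("M",M),("C",C)):
    Q=np.array(Q);c=Q.mean(0);ex=(Q[0]+Q[1]-Q[2]-Q[3])/2;ey=(Q[0]+Q[3]-Q[1]-Q[2])/2
    yx=np.arctan2(ex[1],ex[0]);yy=np.arctan2(-ey[0],ey[1]);y=(yx+yy)/2
    print(n,c.round(1),np.linalg.norm(ex),np.linalg.norm(ey),yx,yy)
    r=np.array([[np.cos(y),-np.sin(y)],[np.sin(y),np.cos(y)]])
    for k in((-30,30),(-30,-30),(30,-30)) if n=="C" else((0,0),(0,23)):print(k,(c[:2]+r@k).round(1))
print("sq",px2w(i,*g(539,253),61),"rd",px2w(i,*g(667,266),61),"hinge",px2w(i,*f(175,175),55),"raised",px2w(i,*f(123,171),61))
print(R.from_rotvec(get_obs()["orientation"]).as_matrix().round(3))
# height map: points above 120 mm
d=i["depth"];v,u=np.mgrid[:480,:640];P=np.stack([(u-i["cx"])/i["fx"]*d,(v-i["cy"])/i["fy"]*d,d],-1)@i["T"][:3,:3].T+i["T"][:3,3]
for lo,hi in((300,700),(50,300),(-450,-150)):
    m=(d>0)&(P[...,2]>110)&(P[...,1]>lo)&(P[...,1]<hi)&(P[...,0]>250)&(P[...,0]<620)
    q=P[m]; print(lo,hi,len(q),q.min(0).round() if len(q) else"",q.max(0).round() if len(q) else"")
    if len(q): print(q[np.argsort(q[:,0])[::max(1,len(q)//8)]].round())
```

```text
M [437.2 356.5  45. ] 78.75291451801687 117.23900944727171 -0.06436290380719392 -0.06700505365054805
(0, 0) [437.2 356.5]
(0, 23) [438.7 379.5]
C [ 487.2 -171.2   45. ] 124.39444098739548 123.36843651889875 -0.11560627414415145 -0.10273359530051422
(-30, 30) [ 460.7 -138.1]
(-30, -30) [ 454.2 -197.7]
(30, -30) [ 513.8 -204.3]
sq [ 461.59120243 -139.55895605   61.        ] rd [ 454.12712521 -196.54147313   61.        ] hinge [437.39096977 358.59884507  55.        ] raised [439.30925762 379.8409999   61.        ]
[[-0.972  0.237 -0.   ]
 [ 0.237  0.972 -0.001]
 [ 0.    -0.001 -1.   ]]
300 700 10556 [408. 421. 110.] [620. 664. 437.]
[[408. 629. 175.]
 [463. 487. 144.]
 [481. 464. 240.]
 [504. 460. 399.]
 [527. 459. 132.]
 [549. 458. 194.]
 [571. 476. 432.]
 [596. 461. 261.]
 [620. 465. 374.]]
50 300 186 [592.  81. 164.] [620. 100. 237.]
[[592.  89. 170.]
 [595.  98. 184.]
 [598.  88. 206.]
 [600.  89. 213.]
 [603.  91. 217.]
 [607.  96. 219.]
 [610.  86. 226.]
 [615.  96. 226.]
 [619.  95. 232.]]
-450 -150 2858 [ 470. -450.  110.] [ 620. -310.  217.]
[[ 470. -362.  144.]
 [ 504. -344.  162.]
 [ 532. -365.  156.]
 [ 548. -387.  156.]
 [ 565. -434.  132.]
 [ 580. -341.  197.]
 [ 592. -333.  132.]
 [ 605. -319.  125.]
 [ 620. -328.  135.]]
```

Call:
step_arm(plan=[[-1,0,0,0,0,0,1],[-1,0,0,0,0,0,1],[-1,0,0,0,0,0,1],[-1,0,0,0,0,0,1],[-1,0,0,0,0,0,1],[-1,0,0,0,0,0,1],[-1,0,0,0,0,0,1],[-1,0,0,0,0,0,1],[-1,0,0,0,0,0,1],[-1,0,0,0,0,0,1],[-1,0,0,0,0,0,1],[-1,0,0,0,0,0,0.8],[-1,0,0,0,0,0,0]])

```text
t: 1.72
ee_pos: [147.7, 607.0, 222.3]
orientation: [2.311, 2.127, -0.001]
ft_force: [-0.6, -0.1, 1.3]
width: 0.5
grasp_force: 0.0
```

```bash
cat >> h.py <<'E'
from scipy.spatial.transform import Rotation as R
def rep(o,t):
    M=R.from_rotvec(o["orientation"]).as_matrix()
    print("t",o["t"],"p",o["ee_pos"].round(1),"F",o["ft_force"].round(1),"to go tool/50",(M.T@(np.array(t)-o["ee_pos"])/50).round(3));return M
E
python3 - <<'E'
from h import *
from workcell import get_obs
o=get_obs()
for t in((250,380,222),(438,378,150)): M=rep(o,t)
print(M.round(3),o["width"],o["qpos"].round(2))
i=dict(np.load("pics/top.npz"))
d=i["depth"];v,u=np.mgrid[:480,:640];P=np.stack([(u-i["cx"])/i["fx"]*d,(v-i["cy"])/i["fy"]*d,d],-1)@i["T"][:3,:3].T+i["T"][:3,3]
m=(d>0)&(P[...,2]>80)&(P[...,1]>300)&(P[...,1]<456)&(P[...,0]>250)&(P[...,0]<640)
print(P[m][::max(1,m.sum()//15)].round())
E
```

```text
t 1.725 p [147.7 607.  222.3] F [-0.6 -0.1  1.3] to go tool/50 [-4.355  2.415  0.009]
t 1.725 p [147.7 607.  222.3] F [-0.6 -0.1  1.3] to go tool/50 [-4.081  6.166  1.448]
[[ 0.083  0.997 -0.   ]
 [ 0.997 -0.083 -0.001]
 [-0.001 -0.    -1.   ]] 0.47403744631814987 [ 1.31  0.42  1.63 -0.    1.09  1.4 ]
[[636. 454. 322.]
 [601. 454. 316.]
 [571. 455. 321.]
 [580. 442. 211.]
 [582. 426. 183.]
 [546. 452. 320.]
 [560. 449. 238.]
 [563. 450. 206.]
 [563. 451. 184.]
 [554. 425. 207.]
 [527. 449. 315.]
 [520. 449. 321.]
 [547. 456. 127.]
 [498. 449. 319.]
 [494. 454. 274.]]
```

Call:
step_arm(plan=[[-1,-0.9,0.5,0,0,0,0],[-1,-0.9,0.5,0,0,0,0],[-1,-0.9,0.5,0,0,0,0],[-1,-0.9,0.5,0,0,0,0],[-1,-0.8,0.5,0,0,0,0],[-1,0.08,0.9,0.4,0,0,0],[-1,0.08,0.9,0.4,0,0,0],[-1,0.08,0.9,0.4,0,0,0],[-1,0.08,0.9,0.4,0,0,0],[-1,0,0,0.5,0,0,0],[-1,0,0,0.5,0,0,0],[-1,0,0,0,0,0,0],[-1,0,0,0,0,0,0]])

```text
t: 3.35
ee_pos: [434.9, 378.7, 93.3]
orientation: [2.312, 2.127, 0.001]
ft_force: [0.4, -0.4, 0.3]
width: -0.1
grasp_force: 0.0
```

Run:
```python
from h import *
from workcell import get_obs,vision
import cv2
rep(get_obs(),(438.7,379.5,66))
a=vision.get_image("wrist");b=vision.get_image("top")
cv2.imwrite("pics/w1.png",np.hstack([a["pixels"][::1,:,::-1][:, :],cv2.resize(b["pixels"][230:350,100:220,::-1],(480,480))])[:, :].copy() if 0 else cv2.resize(np.hstack([a["pixels"],cv2.resize(b["pixels"][230:350,100:220],(480,480))])[:,:,::-1],(800,343)))
```

```text
t 3.35 p [434.9 378.7  93.3] F [ 0.4 -0.4  0.3] to go tool/50 [0.021 0.075 0.547]
```

View pics/w1.png

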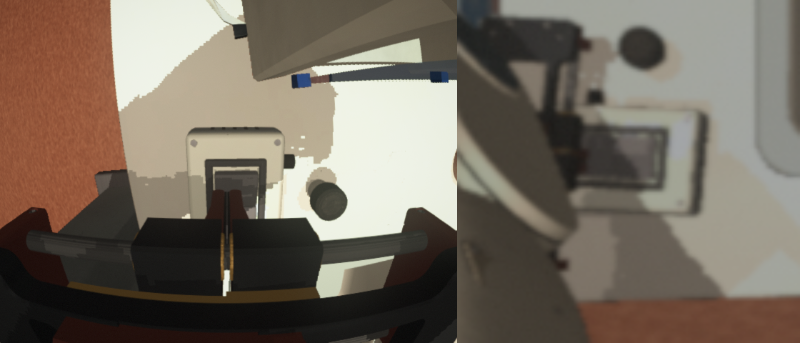

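Call:
step_arm(plan=[[-1,0.02,0.08,0,0,0,0],[-1,0,0,0.25,0,0,0],[-1,0,0,0.25,0,0,0],[-1,0,0,0.06,0,0,0],[-1,0,0,0.06,0,0,0],[-1,0,0,0.06,0,0,0],[-1,0,0,0.04,0,0,0],[-1,0,0,0,0,0,0],[-1,0,0,0,0,0,0]])

```text
t: 4.58
ee_pos: [438.9, 379.1, 56.7]
orientation: [2.313, 2.126, 0.001]
ft_force: [0.6, 0.2, -0.0]
width: 0.3
grasp_force: 0.0
```

Call:
step_arm(plan=[[-1,0,0,0.03,0,0,0],[-1,0,0,0,0,0,0]])

```text
t: 4.82
ee_pos: [438.9, 379.1, 55.4]
orientation: [2.313, 2.126, 0.001]
ft_force: [0.1, -0.3, 1.9]
width: 0.8
grasp_force: 1.3
```

Call:
step_arm(plan=[[-1,0,0,0.03,0,0,0],[-1,0,0,0,0,0,0]])

```text
t: 5.08
ee_pos: [439.0, 379.2, 55.1]
orientation: [2.313, 2.126, 0.001]
ft_force: [-3.7, -2.5, 16.3]
width: 0.7
grasp_force: 7.7
```

Call:
step_arm(plan=[[-1,0,0,-0.2,0,0,0],[-1,0,0,-0.8,0,0,0],[-1,0,0,-0.8,0,0,0],[-1,-0.79,0.1,-0.2,0,0,0],[-1,-0.79,0.1,0,0,0,0],[-1,-0.79,0.1,0,0,0,0],[-1,-0.79,0.1,0,0,0,0],[-1,-0.79,0.1,0,0,0,0],[-1,-0.79,0.1,0,0,0,0],[-1,-0.79,0.1,0,0,0,0],[-1,-0.79,0.1,0,0,0,0],[-1,-0.79,0.1,0,0,0,0],[-1,-0.79,0.1,0,0,0,0],[-1,-0.79,0.1,0,0,0,0],[-1,-0.79,0.1,0,0,0,0],[-1,-0.79,0.1,0.4,0,0,0],[-1,0,0,0.6,0,0,0],[-1,0,0,0,0,0,0],[-1,0,0,0,0,0,0]])

```text
t: 7.45
ee_pos: [460.6, -137.9, 104.2]
orientation: [2.312, 2.127, 0.0]
ft_force: [0.4, 0.1, -0.1]
width: 0.3
grasp_force: 0.0
```

Run:
```python
from h import *
from workcell import get_obs,vision
import cv2
o=get_obs();print(rep(o,(461,-139,64)).round(3))
a=vision.get_image("wrist");b=vision.get_image("top")
cv2.imwrite("pics/w2.png",cv2.resize(np.hstack([a["pixels"],cv2.resize(b["pixels"][250:310,120:200],(640,480))])[:,:,::-1],(800,300)))
```

```text
t 7.45 p [ 460.6 -137.9  104.2] F [ 0.4  0.1 -0.1] to go tool/50 [-0.022  0.01   0.805]
[[ 0.083  0.997  0.   ]
 [ 0.997 -0.083 -0.   ]
 [-0.     0.    -1.   ]]
```

View pics/w2.png

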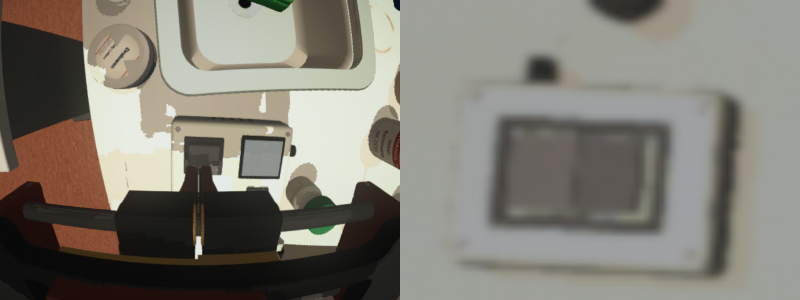

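Rocker (right half, 585,170) has tipped over, and the box hasn't moved. In the wrist view the finger is over the square key (205,155). Next I press it.

Call:
step_arm(plan=[[-1,-0.02,0,0.4,0,0,0],[-1,0,0,0.4,0,0,0],[-1,0,0,0.06,0,0,0],[-1,0,0,0.06,0,0,0],[-1,0,0,0.05,0,0,0],[-1,0,0,0.03,0,0,0],[-1,0,0,0,0,0,0],[-1,0,0,0,0,0,0]])

```text
t: 8.55
ee_pos: [460.6, -139.2, 53.9]
orientation: [2.312, 2.126, 0.001]
ft_force: [0.6, 2.3, 2.2]
width: 0.2
grasp_force: 1.4
```

Call:
step_arm(plan=[[-1,0,0,0.03,0,0,0],[-1,0,0,0,0,0,0]])

```text
t: 8.8
ee_pos: [460.6, -139.2, 53.1]
orientation: [2.312, 2.126, 0.001]
ft_force: [-3.5, 1.9, 16.5]
width: 0.7
grasp_force: 8.0
```

Call:
step_arm(plan=[[-1,0,0,-0.2,0,0,0],[-1,0,0,-0.6,0,0,0],[-1,-0.58,-0.02,0,0,0,0],[-1,-0.58,-0.02,0,0,0,0],[-1,0,0,0,0,0,0],[-1,0,0,0.3,0,0,0],[-1,0,0,0.25,0,0,0],[-1,0,0,0.06,0,0,0],[-1,0,0,0.06,0,0,0],[-1,0,0,0.06,0,0,0],[-1,0,0,0.04,0,0,0],[-1,0,0,0,0,0,0],[-1,0,0,0,0,0,0]])

```text
t: 10.42
ee_pos: [453.8, -197.0, 53.8]
orientation: [2.312, 2.125, 0.0]
ft_force: [0.3, 0.4, 0.6]
width: 0.9
grasp_force: 0.0
```

Call:
step_arm(plan=[[-1,0,0,0.03,0,0,0],[-1,0,0,0,0,0,0]])

```text
t: 10.68
ee_pos: [453.9, -197.0, 53.2]
orientation: [2.312, 2.125, 0.001]
ft_force: [-2.1, 0.4, 12.5]
width: 0.3
grasp_force: 6.5
```

Press slightly more, then retreat toward the free middle and check.

Call:
step_arm(plan=[[-1,0,0,0.01,0,0,0],[-1,0,0,0,0,0,0],[-1,0,0,-0.3,0,0,0],[-1,0,0,-0.8,0,0,0],[-1,0,0,-0.9,0,0,0],[-1,0,0,-0.9,0,0,0],[-1,0.9,0,0,0,0,0],[-1,0.9,0,0,0,0,0],[-1,0.9,0,0,0,0,0],[-1,0.9,0,0,0,0,0],[-1,0.9,0,0,0,0,0],[-1,0.9,0,0,0,0,0],[-1,0.9,0,0,0,0,0],[-1,0.9,0,0,0,0,0],[-1,0,0,0,0,0,0],[-1,0,0,0,0,0,0]])

```text
t: 12.68
ee_pos: [483.3, 161.6, 196.7]
orientation: [2.312, 2.127, -0.001]
ft_force: [-1.3, -0.8, -0.4]
width: 0.3
grasp_force: 0.0
```

Run:
```python
from h import *
from workcell import get_obs,vision
import cv2
rep(get_obs(),(0,0,0))
b=vision.get_image("top");i0=dict(np.load("pics/top.npz"))
p=b["pixels"];z=lambda q,r,c:cv2.resize(q[r:r+80,c:c+80],(400,400),interpolation=cv2.INTER_CUBIC)
cv2.imwrite("pics/end.png",np.hstack([z(p,217,350),z(p,240,120)])[:,:,::-1])
def h(i,u,v):
    d=np.median(i["depth"][v-2:v+3,u-2:u+3]);c=np.array([(u-i["cx"])/i["fx"]*d,(v-i["cy"])/i["fy"]*d,d,1]);return (i["T"]@c)[2].round(1)
for n,u,v in(("sq",378,268),("rd",403,270),("bar",407,243),("face",390,256),("rockL",145,285),("rockR",166,286)):print(n,h(i0,u,v),h(b,u,v))
```

```text
t 12.675 p [483.3 161.6 196.7] F [-1.3 -0.8 -0.4] to go tool/50 [-4.024 -9.363  3.938]
sq 60.7 52.6
rd 60.8 51.6
bar 60.7 60.9
face 45.2 44.8
rockL 59.6 55.0
rockR 54.7 614.5
```

View pics/end.png

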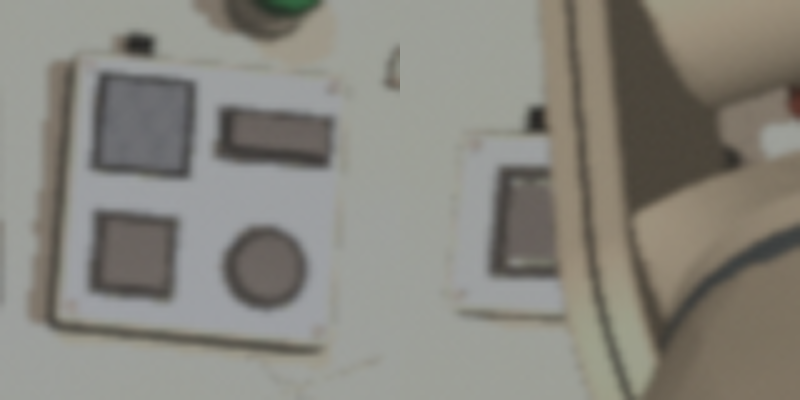

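The closing picture shows the square key (135,255) and round key (265,265) sunk by 8 mm. The bar key (275,130) is still up, the controller is in place, and the left half of the rocker is level.

```bash
python3 -c "
from workcell import ctrl
print(ctrl.close_job())"
```

```text
the job is handed in; nothing more can be done
None
```

The lamp start-up is done in order and handed in: I pressed the rocker, then the square key, then the round key, each to its hard stop, and left the bar key up; both boxes looked unmoved in the checks I made after pressing.

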